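Turn the index plate onto its locating pin and press it home

ROBOT

A 6-joint arm with a two-finger parallel gripper is mounted at the origin on a cart in front of the work surface, level with it; the furniture and walls round the work are solid. World frame = base frame: x ahead of the robot, y to its left, z up, the work surface at z = 0. Lengths are in m, angles in rad, forces in N, time in s.
With the tool pointing down it reaches from about 0.35 to 0.975 m from the base axis. Payload 4.9 kg.
Tool frame: the origin (TCP) lies midway between the tips of the shut fingers; the grasp point (between the pads) lies 19 mm behind it; z points along the fingers, y is the direction in which the jaws open and shut (so a half turn about z gives the same grasp; the last joint's range is limited). The gripper opens to 85 mm and grips with 20 to 120 N. Pads are 22 mm wide; open, the fingers measure 114 mm over their backs; the gripper's body (76 mm by 85 mm) begins 54 mm behind the grasp point. The pads swing forward as they close: fully open they stand 13 mm farther back than shut.
Start: joints at [-1.397, 0.053, 1.613, -0, 1.476, -0.119], TCP at [0.18, -0.598, 0.231] pointing down, gripper open.
Joint ranges: [-3.01, 3.01], [-1.01, 2.22], [0.06, 2.58], [-1.02, 4.17], [0.09, 2.62], [-3.14, 3.14]. Speed limits (rad/s): [2.57, 2.57, 3.14, 3.14, 3.14, 3.14].

INTERFACE

Orientations are given as a unit quaternion [x, y, z, w].
In Python, from rig import robot gives the robot as it stands.
- The arm moves only by the tool move_arm, never from a script. Its argument "series" is a list of rows, each a list of 2 entries, a list of its own where there are three numbers: the shift along the tool's x, y, z in units of 30 mm (1.0 is 30 mm), then the turn about the tool's z in rad. In form: [[[dx, dy, dz], yaw], ...]. A call has 1 to 20 rows; each row is the pose to reach, as a shift and turn from the pose measured when the call began, along the tool's axes at that moment; what a row does not reach only later rows make up. A row lasts 1/8 s, in which the tool goes at most 62.5 mm and 10.7 degrees, less where a joint would pass 70% of its speed; a pose out of reach is approached as far as the arm can. A call with a gripper value outside its range is refused whole. "jaw" is the finger opening in mm, from 0 to 85.4, set as the call begins (left out, the last holds). The fingers move at their own pace and stop on an object; "squeeze" is the grip in N (left out, the last holds). Time passes only in rows, so rows that repeat a pose let the fingers close. It gives the time, the measured TCP pose, the force and the opening at its end, in the units of the state.
- robot.get_state(): the state, without advancing time (a new reading comes with each control period).
- robot.capture(name): name is "side" or "top" or "wrist"; returns (picture, depth): 480x640x3 uint8, blue, green, red; 480x640 float32, m along the optical axis (not along the pixel's ray), 0 where there is no reading.
- robot.camera_model(name): a dict with "fx", "fy", "cx", "cy" (pixels), "D" ([k1, k2, p1, p2, k3] as OpenCV has them; the pictures are not rectified), "world_from_camera" (4x4, takes a point from camera to world coordinates). Camera axes: x right, y down, z forward; pixel columns grow to the right and rows downward; lengths in m; the calibration is good to about 2 mm. A picture is of the moment at which its call begins: read the wrist's pose just before it. camera_model takes no time and is no camera call; for the wrist camera it gives the pose at the moment of the call.
- robot.job_done(): hands the job in, once; it reports no verdict.
Trained networks look in the newest picture that a camera, given by its name, has taken for a name from the list of things; names that differ only in an ending like _2 or _b are one class to them, and where a whole thing is asked for, a point or a joint stands for the part that bears it (a point fixed in the world has none). Each returns a list of dicts, best first, with "p" (0 to 1); they miss things now and then, are a little off and sometimes report something else, mostly with a low value. They report only what shows in the picture. A call takes as long as a camera call. They do not tell look-alikes from the thing itself.
- robot.trace(camera, label): "region" (480x640 bool, what is visible of it).
- robot.landmark_of(camera, label): "location" ([x, y, z] in m, in the coordinates of the camera as it stood for that picture, good to about 4 mm: a listed point, or the origin of a listed thing).
The state is a dict: "t": time; "joint_positions": joint angles; "qd": joint speeds; "joint_torque": joint torques, N m; "tool_pos": TCP position; "tcp_rot": TCP orientation; "contact_force": force on the tool from outside, world axes, zero at the start; "moment": the same for the moment, N m; "grip_width": finger opening in m.
Only numpy, scipy, OpenCV 4.12 (cv2) and the standard library are available. Lean on these libraries where they do the work, as an engineer would, in place of code of your own. Each camera call takes 0.05 s, during which the arm holds its last target.

TASK

The round index plate is lying raised on its fixture because its notch is not over the locating pin. With a fingertip, push the plate's upright peg to turn the plate until the notch stands over the pin (on the side where the base's ear sticks out), then press gently down on the hub until the plate sits fully home. Do not pinch or lift the plate, and leave the loose gauges and parts around it where they are.

Things in the scene. Friction and masses are not known exactly. Their poses are not given: they have to be found in the camera images.
- fixture: Fixed round grey base, 124 mm across, 20 mm high, origin at the centre of its underside, z up. A flat ear 28 mm wide, 14 mm high, sticks out along its +x to 98 mm from the centre, with one bolt head (top at 18 mm): it marks the side of the locating pin. In the middle stands a steel spindle 16 mm thick, top at 47 mm.
- seat (a point): Centre of the steel seat ring (56 to 82 mm across) on the base, at the seat's height, 23 mm above the table, on the spindle's axis. Inside it a dark friction collar, 52 mm across, carries the plate at the start with its underside at 32 mm, just clear of the pin. The collar is stiff: about 6 N pressed on the hub moves it down, and it stays where it is pushed.
- pin (a point): Axis of the fixed upright locating pin (9 mm thick, round-ended, top 30.5 mm over the table), at seat height: 50 mm from the centre along the fixture's +x, 23 mm above the table. Hidden under the plate's rim at the start.
- index_plate: Loose aluminium disc, 110 mm across, 8 mm thick, 0.4 kg, on the spindle; turns freely either way, stops where left. Origin at its underside's centre, z up. Hub 34 mm across, top 26 mm above the underside, 17 mm bore. One rim notch along +x, 13 mm wide, 11 mm deep; a peg opposite. Starts 0.9 to 3.14 rad off either way, where the pin blocks it. Home: underside at 23 mm, 9 mm lower.
- notch (a point): Middle of the notch, on the plate's underside: 50 mm from the plate's centre along its +x. Fully home it coincides with pin.
- peg (a point): Middle height of the upright steel push peg, 12 mm thick, standing from 8 to 40 mm above the plate's underside, 45 mm from the plate's centre along its -x (opposite the notch). This point is 24 mm above the underside.
- hub_top (a point): Centre of the hub's flat top, 26 mm above the plate's underside, where to press. The spindle's end stays below it (11 mm below at the start, 2 mm below when home).
- spur_gear: Loose steel spur gear with a short hub, 49 mm across and 18 mm high, lying flat; origin at the centre of its underside. Leave alone.
- ring_gauge: Loose plain steel setting ring, 50 mm across and 16 mm high, lying flat; origin at the centre of its underside. Leave alone.
- plug_gauge: Loose double-ended plug gauge, a steel rod 92 mm long and 20 mm thick lying along its own y; origin under its middle. Leave alone.
- bronze_bush: Loose flanged bronze bush standing flange up, 34 mm across and 29 mm high; origin at the centre of its underside. Leave alone.
Not all that is in view belongs to the job. What is meant by the fixture is not blue, and is the larger of those in its own colour.

How it is judged:
At the end, for the whole second after the job is handed in: The plate lies level (within 0.04 rad) and at rest, its underside within 1.5 mm of the seat (fixture height 23 mm), with the notch point within 4 mm, seen from above, of the pin and no more than 2.5 mm above seat height (z of index_plate in the frame of fixture below 0.0245 m and z of notch in the frame of fixture below 0.0255 m and horizontal distance between notch and pin below 0.004 m and angle between index_plate's own z axis and vertical below 0.04 rad and linear speed of index_plate below 0.02 m/s); the robot touches nothing.
It fails at once if the index plate was lifted (its underside, at its centre, more than 8 mm above where it rested at the start) (z of index_plate in the frame of fixture above 0.04 m).
It fails at once if the plate was pinched or pressed hard (the fingers bore on it with more than 38 N in all) (contact force between the fingers and index_plate above 38 N).
It fails at once if a loose gauge or part beside the fixture was moved by more than 20 mm (distance of any of spur_gear, ring_gauge, plug_gauge, bronze_bush from where it was at the start of the episode above 0.02 m).
It also fails if it takes over 54 s, if anything falls off the work surface, if the arm or the gripper's body presses on something with over 40 N, if the wrist force passes 120 N, or if a joint passes its speed limit or range.

## Working session

There is one attempt and no reset: what is moved stays moved. The work goes in short steps, Python scripts to look and compute and a tool call to move; the robot and the scene stay as the last step left them, time stands still between calls to the robot, and variables do not carry over. Pictures are saved under pics/ and viewed, and the job is handed in when it is done.

Besides the shell and the picture viewer there is one more tool, called after ">>>" as name([rows], argument=value, ...), one row to a line, values as JSON. move_arm: Moves the arm, as the interface text tells. Its arguments: {"type":"object","properties":{"series":{"type":"array"},"jaw":{"type":"number"},"squeeze":{"type":"number"}},"required":["series"]}

```bash
mkdir -p pics; ls; cat > h.py <<'E'
import numpy as np,cv2
from rig import robot
from scipy.spatial.transform import Rotation as R
def look(cam,labels,fn):
    m=robot.camera_model(cam) ; im,d=robot.capture(cam); im=im.copy()
    cv2.imwrite('pics/'+fn,im)
    T=np.array(m['world_from_camera'])
    out={}
    for l in labels:
        for r in robot.landmark_of(cam,l)[:3]:
            p=T@np.r_[r['location'],1]
            print(cam,l,round(r['p'],2),p[:3].round(4))
    return im,d,m
E
python3 - <<'E'
from h import *
s=robot.get_state(); print(s['t'],s['tool_pos'],s['tcp_rot'],s['contact_force'])
for c in('top','side'): look(c,['fixture','peg','hub_top','notch'],c+'0.png')
print(robot.get_state()['t'])
E
```

```text
pics
0.0 [ 0.18028778 -0.59775774  0.23004267] [ 9.89304077e-01  1.45864124e-01 -1.65823978e-05 -1.04888380e-03] [ 0.2335147   0.03912292 -0.17509592]
top fixture 0.91 [ 0.522   0.2447 -0.0017]
top fixture 0.75 [ 0.5426 -0.1177  0.0006]
top fixture 0.67 [ 0.5285 -0.3035 -0.0018]
top peg 0.92 [ 0.5422 -0.1596  0.0569]
top hub_top 0.76 [ 0.5426 -0.117   0.0563]
top notch 0.87 [ 0.5419 -0.0735  0.0329]
top notch 0.34 [ 0.6148 -0.425  -0.0026]
side fixture 0.9 [ 0.5206  0.2428 -0.0029]
side fixture 0.84 [ 0.5407 -0.1124 -0.0044]
side fixture 0.76 [ 5.316e-01 -3.034e-01  3.000e-04]
side peg 0.68 [ 0.5467 -0.1597  0.0543]
side hub_top 0.67 [ 0.5408 -0.11    0.0575]
side hub_top 0.51 [ 0.5447 -0.1193  0.0296]
side notch 0.88 [ 0.538  -0.0643  0.0258]
0.5
```

View pics/top0.png

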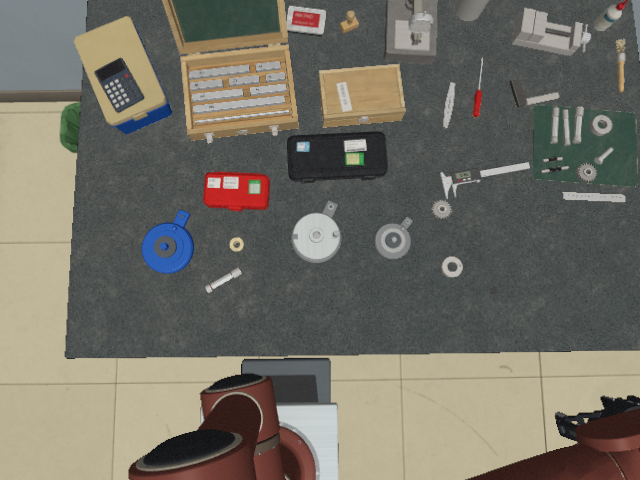

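View pics/side0.png

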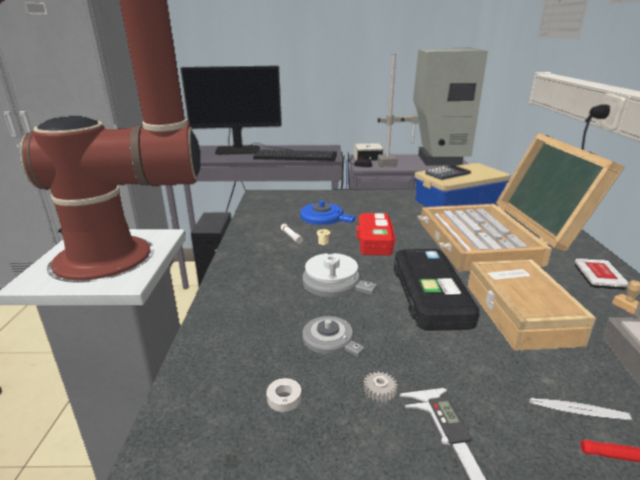

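The plate sits on the middle (grey) fixture, hub near px (317,237) in the top view. The ear points up-right to about (331,208), the peg is at right near (337,237) and the notch at left near (294,237). I'll measure it more closely.

```bash
python3 - <<'E'
from h import *
im=cv2.imread('pics/top0.png')
cv2.imwrite('pics/top0z.png',cv2.resize(im[190:280,260:380],None,fx=6,fy=6,interpolation=cv2.INTER_CUBIC))
m=robot.camera_model('top');K=np.array([[m['fx'],0,m['cx']],[0,m['fy'],m['cy']],[0,0,1]]);T=np.array(m['world_from_camera'])
print(T.round(3),m['fx'])
def ray(u,v,z):
    p=cv2.undistortPoints(np.array([[[u,v]]],float),K,np.array(m['D']))[0,0]
    d=T[:3,:3]@np.r_[p,1]; o=T[:3,3]; return (o+d*(z-o[2])/d[2]).round(4)
for u,v,z in[(331,208,.016),(317,236,.058),(337,237,.072),(294,237,.04)]: print(u,v,ray(u,v,z))
m=robot.camera_model('wrist');print(np.array(m['world_from_camera']).round(3))
for n in ['ring_gauge','spur_gear','plug_gauge','bronze_bush']:
  for r in robot.landmark_of('top',n)[:2]: print(n,r['p'],(T@np.r_[r['location'],1])[:3].round(3))
E
```

```text
[[-0.012 -0.99   0.141  0.373]
 [-1.     0.01  -0.017 -0.097]
 [ 0.015 -0.142 -0.99   1.137]
 [ 0.     0.     0.     1.   ]] 469.51112635569507
331 208 [ 0.6118 -0.1554  0.016 ]
317 236 [ 0.5367 -0.1195  0.058 ]
337 237 [ 0.5318 -0.1651  0.072 ]
294 237 [ 0.5376 -0.0656  0.04  ]
[[ 0.289 -0.907 -0.308  0.26 ]
 [-0.957 -0.273 -0.093 -0.576]
 [ 0.     0.322 -0.947  0.374]
 [ 0.     0.     0.     1.   ]]
ring_gauge 0.81 [ 0.468 -0.45  -0.002]
spur_gear 0.63 [ 0.609 -0.423 -0.   ]
plug_gauge 0.6 [ 0.442  0.109 -0.004]
bronze_bush 0.56 [ 0.528  0.072 -0.   ]
```

View pics/top0z.png

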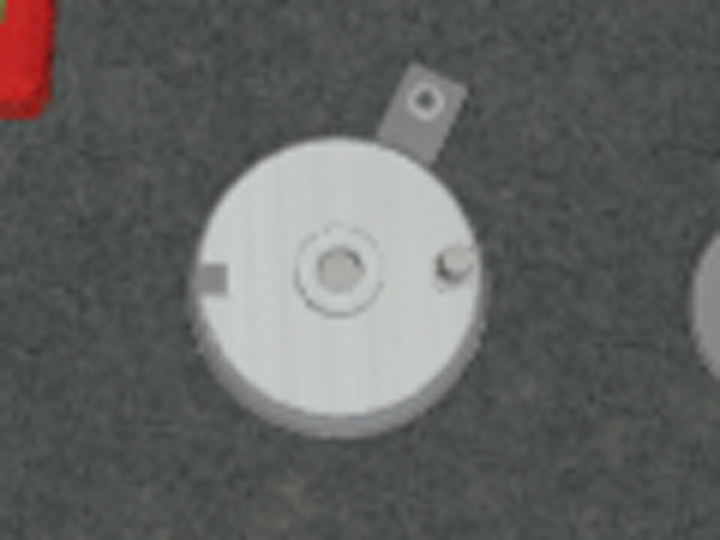

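>>> move_arm([
  [[1,-0.8,-0.3],-0.17],
  [[2,-1.6,-0.6],-0.34],
  [[3,-2.4,-0.67],-0.51],
  [[4,-3.2,-0.67],-0.68],
  [[5,-4,-0.67],-0.85],
  [[6,-4.8,-0.67],-1.02],
  [[7,-5.5,-0.67],-1.19],
  [[8,-6.3,-0.67],-1.36],
  [[9,-7.1,-0.67],-1.53],
  [[10,-7.9,-0.67],-1.7],
  [[11,-8.7,-0.67],-1.87],
  [[12,-9.5,-0.67],-2.04],
  [[13,-10.2,-0.67],-2.21],
  [[14,-11,-0.67],-2.38],
  [[15,-11.7,-0.67],-2.55],
  [[15.4,-12,-0.67],-2.7],
  [[15.4,-12,-0.67],-2.85],
  [[15.4,-12,-0.67],-2.85],
  [[15.4,-12,-0.67],-2.85],
], jaw=0)

```text
t: 3.08
tool_pos: [0.5188, -0.1205, 0.2515]
tcp_rot: [0.001, 1.0, -0.0, 0.0]
contact_force: [0.2, 1.3, 1.0]
grip_width: 0.0005
```

```bash
python3 - <<'E'
from h import *
s=robot.get_state(); print(s['t'],s['tool_pos'],R.from_quat(s['tcp_rot']).as_matrix().round(4).tolist(),s['contact_force'],s['joint_positions'].round(3) )
look('wrist',['fixture','peg','hub_top','notch','index_plate'],'w1.png')
E
```

```text
3.075 [ 0.51875072 -0.12052067  0.25148008] [[-1.0, 0.0012, 0.0001], [0.0012, 1.0, -0.0001], [-0.0001, -0.0001, -1.0]] [0.21985171 1.26267278 0.95570168] [-0.368 -0.181  1.803 -0.     1.52  -1.938]
wrist fixture 0.92 [ 0.5435 -0.1167  0.0024]
wrist peg 0.93 [ 0.5426 -0.1608  0.0549]
wrist hub_top 0.74 [ 0.5418 -0.1143  0.0563]
wrist notch 0.9 [ 0.5399 -0.065   0.0285]
wrist index_plate 0.62 [ 0.5417 -0.1127  0.031 ]
```

View pics/w1.png

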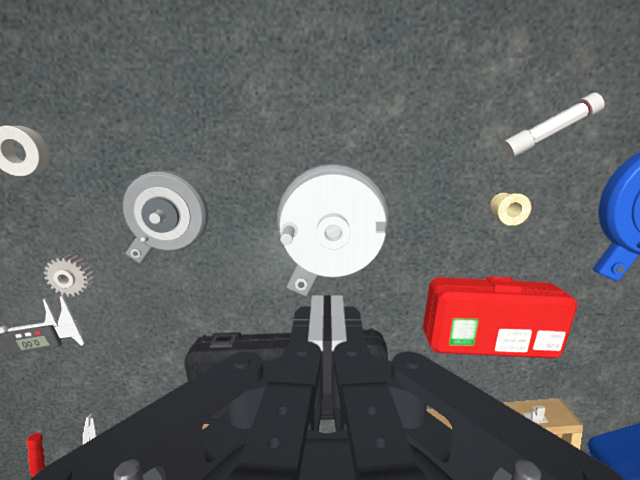

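The wrist view shows the plate near (332,226), the hub at (333,233), the peg at left (289,234), the notch at right (381,227) and the ear bolt at (301,284). I'll zoom for sharper picks.

```bash
cat >> h.py <<'E'
def rayf(m):
    K=np.array([[m['fx'],0,m['cx']],[0,m['fy'],m['cy']],[0,0,1]]);T=np.array(m['world_from_camera'])
    def ray(u,v,z):
        p=cv2.undistortPoints(np.array([[[u,v]]],float),K,np.array(m['D']))[0,0]
        d=T[:3,:3]@np.r_[p,1]; o=T[:3,3]; return (o+d*(z-o[2])/d[2])
    return ray
E
python3 - <<'E'
from h import *
im=cv2.imread('pics/w1.png')
c=im[160:300,260:400]
cv2.imwrite('pics/w1z.png',cv2.resize(c,None,fx=4.2,fy=4.2,interpolation=cv2.INTER_CUBIC))
E
```

```text
(no output)
```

View pics/w1z.png

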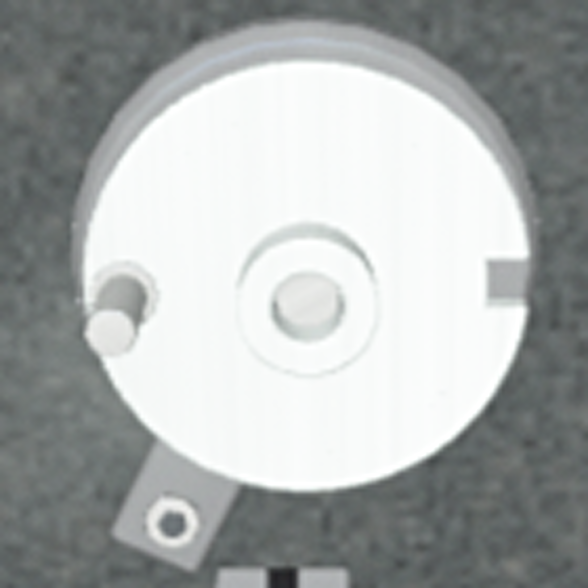

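```bash
python3 - <<'E'
from h import *
ray=rayf(robot.camera_model('wrist'))
f=lambda x,y,z:ray(260+(x+.5)/4.2-.5,160+(y+.5)/4.2-.5,z)
P={}
for n,x,y,z in [('peg',111,332,.072),('hub',309,307,.058),('spin',307,300,.047),('rim',306.5,276,.04),('bolt',173,521,.018),('notch',508,283,.04),('earend',154,554,.014)]:
    P[n]=f(x,y,z);print(n,P[n].round(4))
c=(P['hub']+P['spin']+P['rim'])/3
for n in('peg','bolt','notch','earend'):
    d=P[n]-c;print(n,np.hypot(*d[:2]),np.degrees(np.arctan2(d[1],d[0])))
print(c)
E
```

```text
peg [ 0.5432 -0.1605  0.072 ]
hub [ 0.5417 -0.1154  0.058 ]
spin [ 0.5434 -0.1157  0.047 ]
rim [ 0.5394 -0.1157  0.04  ]
bolt [ 0.6162 -0.1519  0.018 ]
notch [ 0.5411 -0.0662  0.04  ]
earend [ 0.6284 -0.1577  0.014 ]
peg 0.044860670427741035 -87.76508748154387
bolt 0.08306456656081457 -25.856710022002094
notch 0.04946229355086213 90.37995832461375
earend 0.09655503942601429 -25.865800796388882
[ 0.54147719 -0.11562403  0.04833333]
```

>>> move_arm([
  [[-0.9,-0.7,0],0],
  [[-1.71,-1.34,1],0],
  [[-1.71,-1.34,2],0],
  [[-1.71,-1.34,3],0],
  [[-1.71,-1.34,4],0],
  [[-1.71,-1.34,5],0],
  [[-1.71,-1.34,6],0],
  [[-1.71,-1.34,6.4],0],
  [[-1.71,-1.34,6.6],0],
  [[-1.71,-1.34,6.6],0],
])

```text
t: 4.62
tool_pos: [0.5706, -0.1609, 0.0542]
tcp_rot: [-0.0, 1.0, -0.0, 0.001]
contact_force: [0.7, 0.1, 1.1]
grip_width: 0.0
```

```bash
python3 - <<'E'
from h import *
s=robot.get_state(); print(s['t'],s['tool_pos'],s['contact_force'])
look('wrist',['peg'],'w2.png')
ray=rayf(robot.camera_model('wrist'))
E
```

```text
4.625 [ 0.57057847 -0.16093365  0.05415011] [0.66991472 0.11825401 1.116868  ]
wrist peg 0.97 [ 0.5414 -0.1581  0.0556]
```

View pics/w2.png

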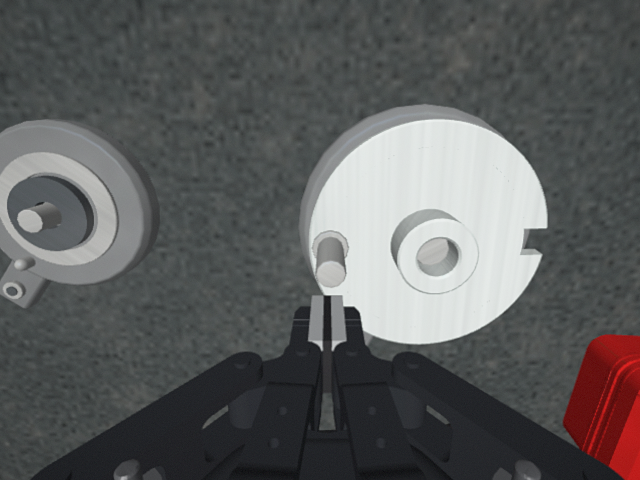

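The peg top at (331,273) is straight ahead of the fingertip at (327,297), with the hub clear at (432,255). I'll plan the arc next.

```bash
cat >> h.py <<'E'
C=np.array([.5415,-.1156])
def plan(phis,off=.017,r=.045,z=.054,sgn=1):
    s=robot.get_state(); p=s['tool_pos']; M=R.from_quat(s['tcp_rot']).as_matrix()
    th0=np.arctan2(M[1,0],M[0,0])
    for ph in phis:
        a=np.radians(ph); t=sgn*np.array([np.sin(a),-np.cos(a)])
        q=C+r*np.array([np.cos(a),np.sin(a)])-off*t
        d=M.T@(np.r_[q,z]-p)/.03
        th=np.arctan2(t[1],t[0]); y=-(th-th0); y=(y+np.pi)%(2*np.pi)-np.pi
        print(f'[[{d[0]:.2f}, {d[1]:.2f}, {d[2]:.2f}], {y:.2f}],',end=' ')
    print()
E
python3 -c "
from h import *
plan(np.arange(-84,-199,-6.))"
```

```text
[[0.26, 0.08, 0.03], -0.10], [[0.42, 0.02, 0.03], 0.00], [[0.58, -0.03, 0.03], 0.11], [[0.74, -0.07, 0.03], 0.21], [[0.91, -0.08, 0.03], 0.31], [[1.08, -0.08, 0.03], 0.42], [[1.24, -0.07, 0.03], 0.52], [[1.41, -0.03, 0.03], 0.63], [[1.57, 0.02, 0.02], 0.73], [[1.72, 0.09, 0.02], 0.84], [[1.86, 0.18, 0.02], 0.94], [[2.00, 0.28, 0.02], 1.05], [[2.12, 0.39, 0.02], 1.15], [[2.23, 0.52, 0.02], 1.26], [[2.33, 0.65, 0.02], 1.36], [[2.42, 0.80, 0.02], 1.47], [[2.48, 0.95, 0.02], 1.57], [[2.53, 1.11, 0.02], 1.68], [[2.57, 1.28, 0.02], 1.78], [[2.58, 1.44, 0.02], 1.89],
```

>>> move_arm([
  [[0.26,0.03,0.03],0],
  [[0.42,0.02,0.03],0],
  [[0.58,-0.03,0.03],0.11],
  [[0.74,-0.07,0.03],0.21],
  [[0.91,-0.08,0.03],0.31],
  [[1.08,-0.08,0.03],0.42],
  [[1.24,-0.07,0.03],0.52],
  [[1.41,-0.03,0.03],0.63],
  [[1.41,-0.03,0.03],0.63],
])

```text
t: 5.85
tool_pos: [0.5285, -0.1621, 0.0542]
tcp_rot: [0.309, 0.951, -0.0, 0.001]
contact_force: [1.0, -0.4, 0.5]
grip_width: 0.0001
```

```bash
python3 - <<'E'
from h import *
s=robot.get_state(); print(s['t'],s['tool_pos'],s['contact_force'])
look('wrist',['peg','notch','hub_top'],'w3.png')
plan(np.arange(-132,-199,-6.))
E
```

```text
5.85 [ 0.52850961 -0.16205382  0.0542358 ] [ 1.03883054 -0.4315989   0.49469786]
wrist peg 0.78 [ 0.5161 -0.1531  0.0575]
wrist notch 0.57 [ 0.572  -0.0746  0.0317]
wrist hub_top 0.77 [ 0.5435 -0.1189  0.0627]
[[0.15, -0.05, -0.01], 0.10], [[0.32, -0.08, -0.01], 0.21], [[0.49, -0.10, -0.01], 0.31], [[0.65, -0.10, -0.01], 0.42], [[0.82, -0.08, -0.01], 0.52], [[0.98, -0.04, -0.01], 0.63], [[1.14, 0.01, -0.01], 0.73], [[1.30, 0.08, -0.01], 0.84], [[1.44, 0.16, -0.01], 0.94], [[1.58, 0.26, -0.01], 1.05], [[1.70, 0.38, -0.01], 1.15], [[1.81, 0.50, -0.01], 1.26],
```

View pics/w3.png

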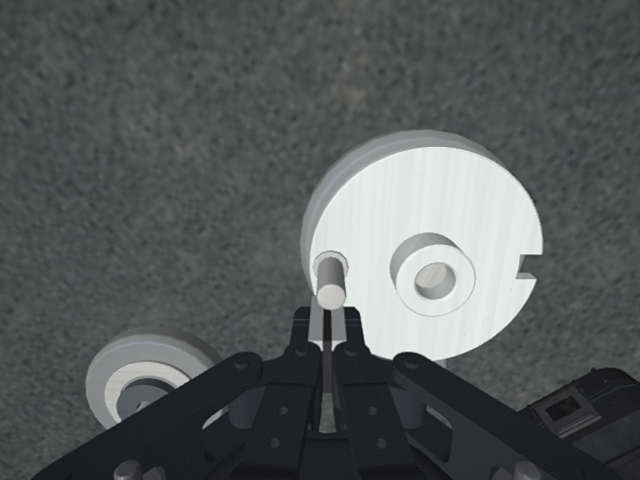

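The peg at (331,297) is touching the fingertip and the plate has turned about 36°. I'll continue the arc.

>>> move_arm([
  [[0.15,-0.05,0],0.1],
  [[0.32,-0.08,0],0.21],
  [[0.49,-0.1,0],0.31],
  [[0.65,-0.1,0],0.42],
  [[0.82,-0.08,0],0.52],
  [[0.98,-0.04,0],0.63],
  [[1.14,0.01,0],0.73],
  [[1.3,0.08,0],0.84],
  [[1.44,0.16,0],0.94],
  [[1.58,0.26,0],1.05],
  [[1.7,0.38,0],1.15],
  [[1.7,0.38,0],1.15],
  [[1.7,0.38,0],1.15],
])

```text
t: 7.68
tool_pos: [0.4941, -0.1228, 0.0536]
tcp_rot: [0.776, 0.631, 0.001, 0.001]
contact_force: [-0.1, 0.2, -0.1]
grip_width: -0.0002
```

```bash
python3 - <<'E'
from h import *
s=robot.get_state(); print(s['t'],s['tool_pos'],s['contact_force'])
look('wrist',['peg','notch','hub_top'],'w4.png')
im,_,_=look('top',['peg','notch','hub_top'],'t4.png')
cv2.imwrite('pics/t4z.png',cv2.resize(im[190:280,260:380],None,fx=6,fy=6,interpolation=cv2.INTER_CUBIC))
plan(np.arange(-192,-209,-2.))
E
```

```text
7.675 [ 0.49409535 -0.12280765  0.05362533] [-0.06107153  0.23598116 -0.0887938 ]
wrist peg 0.69 [ 0.4967 -0.1093  0.0563]
wrist notch 0.22 [ 0.5409 -0.1133  0.0304]
wrist hub_top 0.83 [ 0.5392 -0.1169  0.0584]
wrist hub_top 0.56 [ 0.5441 -0.1131  0.0306]
top peg 0.35 [ 0.4675 -0.4481 -0.0006]
top peg 0.25 [ 0.586  -0.1382  0.0231]
[[-0.00, -0.00, -0.01], 0.00], [[0.05, -0.02, -0.01], 0.04], [[0.10, -0.04, -0.01], 0.07], [[0.16, -0.05, -0.01], 0.11], [[0.21, -0.07, -0.01], 0.14], [[0.27, -0.08, -0.01], 0.18], [[0.32, -0.09, -0.01], 0.21], [[0.38, -0.09, -0.01], 0.25], [[0.43, -0.10, -0.01], 0.28],
```

View pics/w4.png

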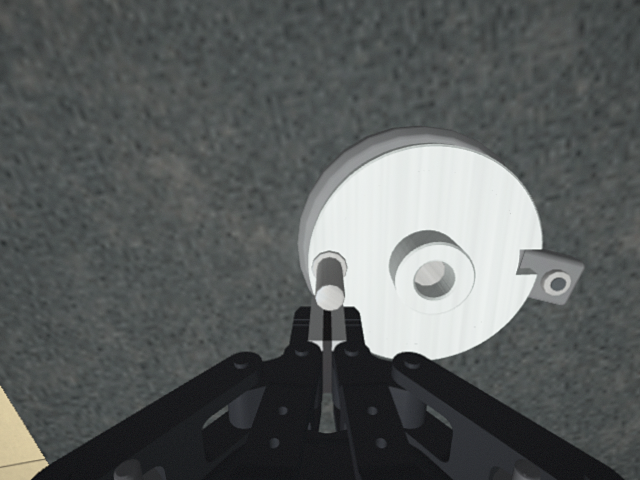

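View pics/t4z.png

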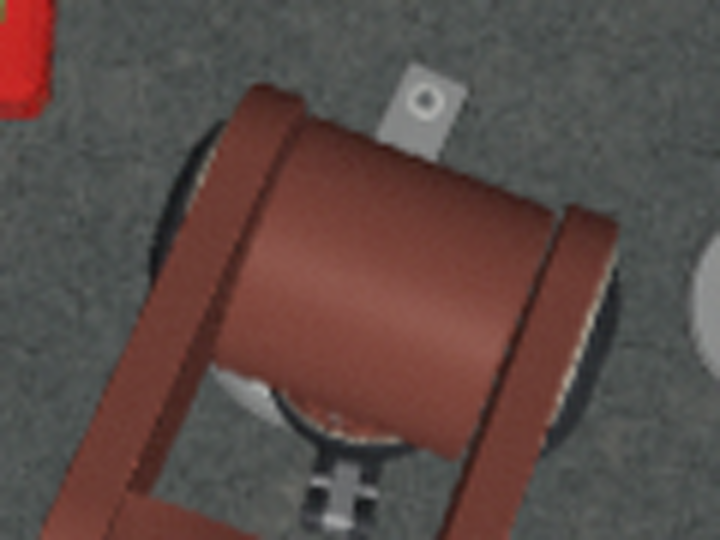

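The notch (~(530,262)) and the ear bolt (558,284) now both show in the wrist view, with some turn still to go. I'll measure it.

```bash
python3 - <<'E'
from h import *
im=cv2.imread('pics/w4.png')
cv2.imwrite('pics/w4z.png',cv2.resize(im[220:330,300:600],None,fx=2.66,fy=2.66,interpolation=cv2.INTER_CUBIC))
cv2.imwrite('pics/w4y.png',cv2.resize(im[230:320,500:600],None,fx=6,fy=6,interpolation=cv2.INTER_CUBIC))
E
```

```text
(no output)
```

View pics/w4z.png

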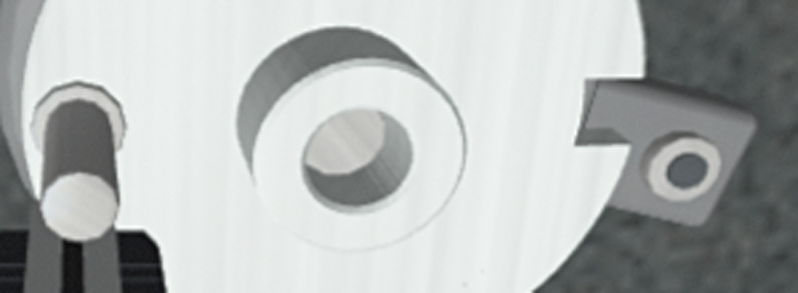

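View pics/w4y.png

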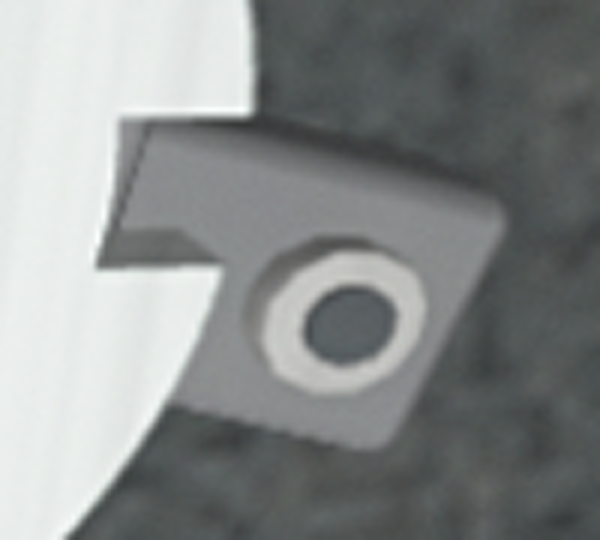

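```bash
python3 - <<'E'
from h import *
ray=rayf(robot.camera_model('wrist'))
g=lambda x,y,z:ray(300+(x+.5)/2.66-.5,220+(y+.5)/2.66-.5,z)
f=lambda x,y,z:ray(500+(x+.5)/6-.5,230+(y+.5)/6-.5,z)
peg=g(79,207,.072);hub=g(360,156,.058);bolt=f(345,322,.018)
ni=(f(120,118,.04)+f(98,267,.04))/2; no=(f(255,118,.04)+f(222,267,.04))/2
w=f(120,118,.04)-f(98,267,.04);print('notchw',np.hypot(*w[:2]))
A=lambda a,b:(np.degrees(np.arctan2(*(b-a)[1::-1])).round(2),np.hypot(*(b-a)[:2]).round(4))
print(peg,hub,bolt,ni,no)
print('hub->peg',A(hub,peg),'hub->bolt',A(hub,bolt),'hub->ni',A(hub,ni),A(hub,no),'ni-no',A(ni,no),'peg->ni',A(peg,ni),'peg->hub',A(peg,hub),'peg->bolt',A(peg,bolt))
for th in (-24,-26,-28):pass
E
```

```text
notchw 0.012587592581472446
[ 0.49859809 -0.10703526  0.072     ] [ 0.54282179 -0.11466716  0.058     ] [ 0.61684743 -0.1521499   0.018     ] [ 0.5858625  -0.12354178  0.04      ] [ 0.59570664 -0.12561553  0.04      ]
hub->peg (np.float64(170.21), np.float64(0.0449)) hub->bolt (np.float64(-26.86), np.float64(0.083)) hub->ni (np.float64(-11.65), np.float64(0.0439)) (np.float64(-11.7), np.float64(0.054)) ni-no (np.float64(-11.9), np.float64(0.0101)) peg->ni (np.float64(-10.71), np.float64(0.0888)) peg->hub (np.float64(-9.79), np.float64(0.0449)) peg->bolt (np.float64(-20.88), np.float64(0.1266))
```

>>> move_arm([
  [[0.1,-0.04,0],0.07],
  [[0.21,-0.07,0],0.14],
  [[0.27,-0.08,0],0.18],
  [[0.32,-0.09,0],0.21],
  [[0.35,-0.09,0],0.23],
  [[0.35,-0.09,0],0.23],
  [[0.35,-0.09,0],0.23],
])

```text
t: 8.95
tool_pos: [0.4934, -0.112, 0.0536]
tcp_rot: [0.844, 0.537, 0.0, 0.001]
contact_force: [-0.5, -0.5, 0.7]
grip_width: -0.0002
```

```bash
python3 - <<'E'
from h import *
s=robot.get_state(); print(s['t'],s['tool_pos'],s['contact_force'])
im,_,_=look('wrist',['peg','notch','hub_top'],'w5.png')
cv2.imwrite('pics/w5z.png',cv2.resize(im[220:330,300:600],None,fx=2.66,fy=2.66,interpolation=cv2.INTER_CUBIC))
cv2.imwrite('pics/w5y.png',cv2.resize(im[230:320,500:600],None,fx=6,fy=6,interpolation=cv2.INTER_CUBIC))
E
```

```text
8.95 [ 0.49343133 -0.11202066  0.05359656] [-0.5339502  -0.46869688  0.74326762]
wrist peg 0.69 [ 0.4978 -0.0984  0.0536]
wrist peg 0.49 [ 0.5872 -0.1358  0.0202]
wrist hub_top 0.82 [ 0.5399 -0.1164  0.0629]
```

View pics/w5z.png

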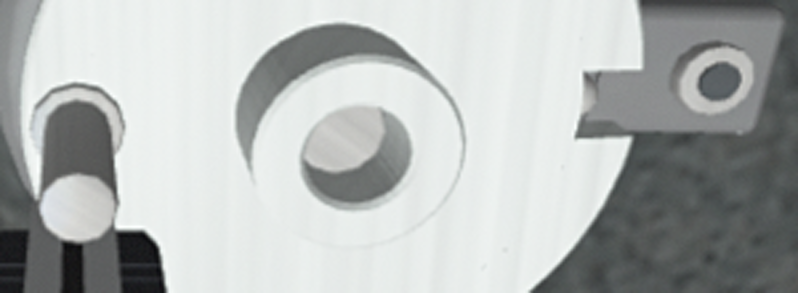

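View pics/w5y.png

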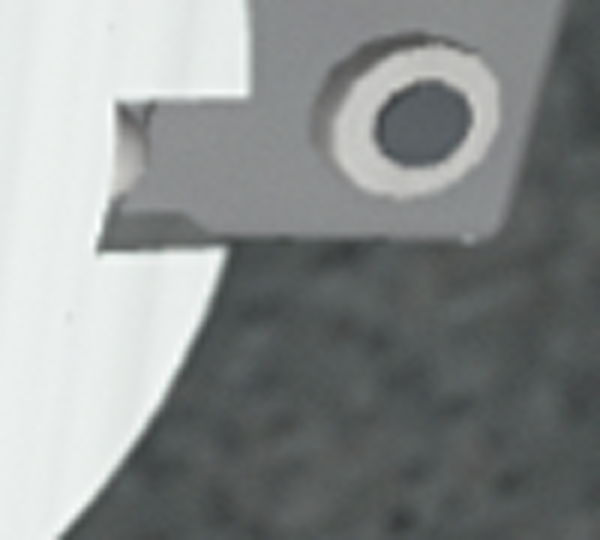

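```bash
cat > an.py <<'E'
from h import *
def an(pegp,hubp,boltp,i1,i2,o1,o2):
    m=robot.camera_model('wrist');ray=rayf(m)
    g=lambda p,z:ray(300+(p[0]+.5)/2.66-.5,220+(p[1]+.5)/2.66-.5,z)
    f=lambda p,z:ray(500+(p[0]+.5)/6-.5,230+(p[1]+.5)/6-.5,z)
    peg=g(pegp,.072);hub=g(hubp,.058);bolt=f(boltp,.018)
    ni=(f(i1,.04)+f(i2,.04))/2; no=(f(o1,.04)+f(o2,.04))/2
    A=lambda a,b:(np.degrees(np.arctan2(*(b-a)[1::-1])).round(2),np.hypot(*(b-a)[:2]).round(4))
    for n,a,b in(('peg-hub',peg,hub),('hub-bolt',hub,bolt),('hub-ni',hub,ni),('hub-no',hub,no),('peg-ni',peg,ni)):print(n,A(a,b))
    K=np.array([[m['fx'],0,m['cx']],[0,m['fy'],m['cy']],[0,0,1]]);Ti=np.linalg.inv(m['world_from_camera'])
    u=bolt-hub;u=u[:2]/np.hypot(*u[:2])
    for r in(.0455,.05,.0545):
        p=np.r_[hub[:2]+u*r,.030 if r==.05 else .027]
        q=cv2.projectPoints(p[None],cv2.Rodrigues(Ti[:3,:3])[0],Ti[:3,3],K,np.array(m['D']))[0][0,0]
        print('pin r',r,(q-[500,230])*6)
E
python3 -c "
from an import *
an((77,209),(358,153),(417,120),(116,100),(98,250),(250,97),(229,247))"
```

```text
peg-hub (np.float64(-21.87), np.float64(0.0448))
hub-bolt (np.float64(-26.67), np.float64(0.0828))
hub-ni (np.float64(-23.58), np.float64(0.0439))
hub-no (np.float64(-23.59), np.float64(0.0541))
peg-ni (np.float64(-22.71), np.float64(0.0887))
pin r 0.0455 [ 39.80641101 142.95748738]
pin r 0.05 [111.57942147 157.27745784]
pin r 0.0545 [146.83385173 145.7256648 ]
```

>>> move_arm([
  [[0.04,-0.01,0],0.03],
  [[0.08,-0.03,0],0.055],
  [[0.085,-0.03,0],0.055],
  [[0.085,-0.03,0],0.055],
])

```text
t: 9.65
tool_pos: [0.4938, -0.1092, 0.0536]
tcp_rot: [0.858, 0.513, 0.001, 0.001]
contact_force: [-0.5, -0.3, 0.2]
grip_width: 0.0003
```

```bash
python3 - <<'E'
from h import *
s=robot.get_state(); print(s['t'],s['tool_pos'],s['contact_force'])
im,_,_=look('wrist',[],'w6.png')
cv2.imwrite('pics/w6z.png',cv2.resize(im[220:330,300:600],None,fx=2.66,fy=2.66,interpolation=cv2.INTER_CUBIC))
cv2.imwrite('pics/w6y.png',cv2.resize(im[230:320,500:600],None,fx=6,fy=6,interpolation=cv2.INTER_CUBIC))
E
```

```text
9.65 [ 0.49379715 -0.10921742  0.05360089] [-0.53008141 -0.34119783  0.23157395]
```

View pics/w6z.png

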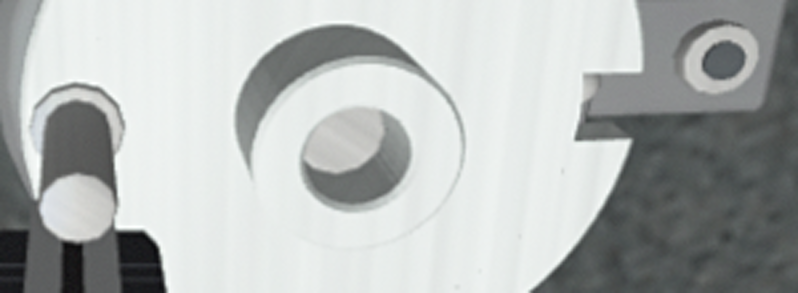

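View pics/w6y.png

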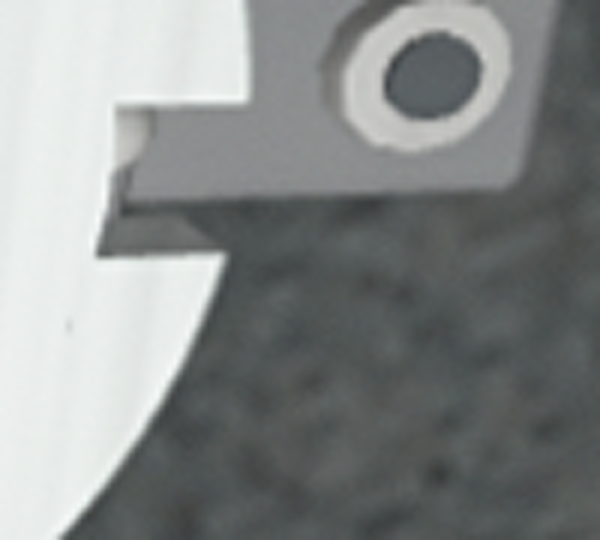

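```bash
python3 -c "
from an import *
an((77,209),(358,154),(427,76),(116,105),(97,257),(250,102),(228,254))
m=robot.camera_model('wrist');K=np.array([[m['fx'],0,m['cx']],[0,m['fy'],m['cy']],[0,0,1]]);Ti=np.linalg.inv(m['world_from_camera'])
hub=rayf(m)(300+358.5/2.66-.5,220+154.5/2.66-.5,.058)[:2]
im=cv2.resize(cv2.imread('pics/w6.png')[230:320,500:600],None,fx=6,fy=6,interpolation=cv2.INTER_CUBIC)
def pr(P): return (cv2.projectPoints(np.array(P,float),cv2.Rodrigues(Ti[:3,:3])[0],Ti[:3,3],K,np.array(m['D']))[0][:,0]-[500,230]+.5)*6-.5
a=np.linspace(0,6.28,60)
for z,rr,col in((.026,.0045,(0,0,255)),(.0305,.002,(0,255,0))):
  t=np.radians(-26.7);c=hub+.05*np.array([np.cos(t),np.sin(t)])
  cv2.polylines(im,[pr([[c[0]+rr*np.cos(x),c[1]+rr*np.sin(x),z] for x in a]).astype(int)],True,col,1)
for z,col in((.04,(255,0,0)),(.032,(255,255,0))):
  t=np.radians(-26.7);u=np.array([np.cos(t),np.sin(t)]);v=np.array([-u[1],u[0]])
  cv2.polylines(im,[pr([np.r_[hub+u*x+v*y,z] for x,y in((.055,.0065),(.044,.0065),(.044,-.0065),(.055,-.0065))]).astype(int)],False,col,1)
cv2.imwrite('pics/w6o.png',im)"
```

```text
peg-hub (np.float64(-25.24), np.float64(0.0448))
hub-bolt (np.float64(-26.86), np.float64(0.0827))
hub-ni (np.float64(-27.15), np.float64(0.0439))
hub-no (np.float64(-27.09), np.float64(0.0542))
peg-ni (np.float64(-26.19), np.float64(0.0887))
pin r 0.0455 [ 44.25959936 118.72175978]
pin r 0.05 [116.89311324 130.04944065]
pin r 0.0545 [152.71959212 116.27713667]
```

View pics/w6o.png

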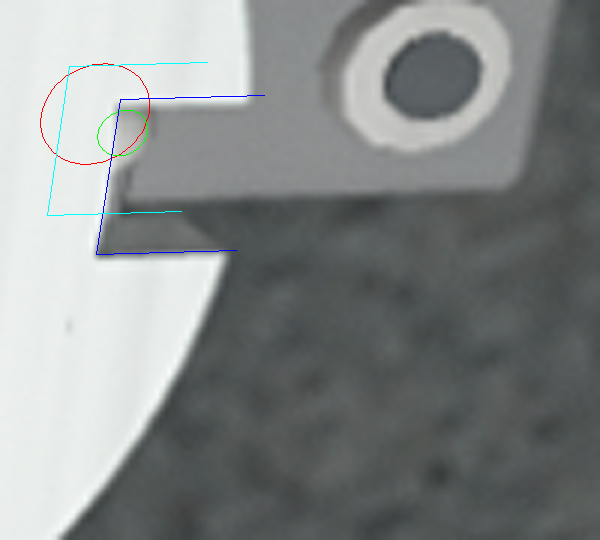

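The overlaid pin and notch outlines match the picture and agree to about 0.4°, inside the ±2.3° fit. Next I'll back off from the peg, rise and go over the hub.

```bash
python3 -c "
from h import *
s=robot.get_state();p=s['tool_pos'];M=R.from_quat(s['tcp_rot']).as_matrix()
hub=rayf(robot.camera_model('wrist'))(300+358.5/2.66-.5,220+154.5/2.66-.5,.058);print(hub)
for h in (hub,np.array([.542,-.1152,.058])):
  print((M.T@(h-p)/.03).round(3))
print(M.round(3))"
```

```text
[ 0.54305871 -0.11463295  0.058     ]
[ 0.619  1.532 -0.144]
[ 0.586  1.51  -0.144]
[[ 0.473  0.881  0.002]
 [ 0.881 -0.473 -0.001]
 [ 0.     0.002 -1.   ]]
```

>>> move_arm([
  [[-0.3,0,0],0],
  [[-0.6,0,0],0],
  [[-0.7,0,-0.6],0],
  [[-0.7,0,-1.3],0],
  [[-0.7,0,-1.5],0],
  [[-0.2,0.5,-1.5],0],
  [[0.3,1.2,-1.5],0],
  [[0.6,1.52,-1.4],0],
  [[0.6,1.52,-1],0],
  [[0.6,1.52,-0.7],0],
  [[0.6,1.52,-0.5],0],
  [[0.6,1.52,-0.5],0],
  [[0.6,1.52,-0.5],0],
])

```text
t: 11.32
tool_pos: [0.5425, -0.1151, 0.069]
tcp_rot: [0.858, 0.513, 0.001, 0.001]
contact_force: [0.5, -0.4, 0.3]
grip_width: -0.0
```

```bash
python3 - <<'E'
from h import *
s=robot.get_state(); print(s['t'],s['tool_pos'],s['contact_force'])
im,_,m=look('wrist',['hub_top'],'w7.png')
E
```

```text
11.325 [ 0.54250965 -0.11505935  0.06897218] [ 0.48624819 -0.39989993  0.31183776]
```

View pics/w7.png

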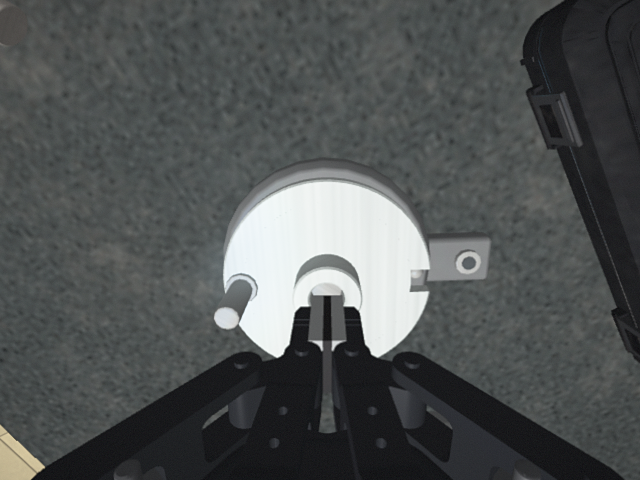

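```bash
python3 - <<'E'
from h import *
m=robot.camera_model('wrist');ray=rayf(m);s=robot.get_state();M=R.from_quat(s['tcp_rot']).as_matrix()
for u,v in((311,297),(344,297),(327,297)): print((M.T@(ray(u,v,s['tool_pos'][2])-s['tool_pos'])*1000).round(1))
E
```

```text
[ 7.1 -6.5 -0. ]
[7.  8.2 0. ]
[7.  0.6 0. ]
```

>>> move_arm([
  [[0,0,0.1],0],
  [[0,0,0.2],0],
  [[0,0,0.2],0],
  [[0,0,0.25],0],
  [[0,0,0.25],0],
], jaw=15)

```text
t: 12.05
tool_pos: [0.5427, -0.1151, 0.0616]
tcp_rot: [0.858, 0.513, 0.001, 0.001]
contact_force: [-0.3, -0.3, 0.4]
grip_width: 0.0149
```

>>> move_arm([
  [[0,0,0.03],0],
  [[0,0,0.06],0],
  [[0,0,0.08],0],
  [[0,0,0.08],0],
])

```text
t: 12.55
tool_pos: [0.5427, -0.1151, 0.0591]
tcp_rot: [0.858, 0.513, 0.001, 0.001]
contact_force: [0.3, -0.2, 0.0]
grip_width: 0.0154
```

>>> move_arm([
  [[0,0,0.03],0],
  [[0,0,0.05],0],
  [[0,0,0.07],0],
  [[0,0,0.07],0],
])

```text
t: 13.05
tool_pos: [0.5428, -0.1151, 0.058]
tcp_rot: [0.858, 0.513, 0.001, 0.001]
contact_force: [-2.9, 0.7, 5.5]
grip_width: 0.0152
```

>>> move_arm([
  [[0,0,0.02],0],
  [[0,0,0.04],0],
  [[0,0,0.05],0],
  [[0,0,0.05],0],
])

```text
t: 13.55
tool_pos: [0.5428, -0.1151, 0.0573]
tcp_rot: [0.858, 0.513, 0.001, 0.001]
contact_force: [-4.6, 0.4, 6.8]
grip_width: 0.0152
```

>>> move_arm([
  [[0,0,0.03],0],
  [[0,0,0.06],0],
  [[0,0,0.08],0],
  [[0,0,0.08],0],
])

```text
t: 14.05
tool_pos: [0.5429, -0.1151, 0.0557]
tcp_rot: [0.858, 0.513, 0.0, 0.001]
contact_force: [-2.5, 0.4, 7.1]
grip_width: 0.0152
```

>>> move_arm([
  [[0,0,0.03],0],
  [[0,0,0.06],0],
  [[0,0,0.08],0],
  [[0,0,0.08],0],
])

```text
t: 14.55
tool_pos: [0.5429, -0.1151, 0.054]
tcp_rot: [0.858, 0.514, 0.0, 0.0]
contact_force: [-4.1, 1.7, 8.3]
grip_width: 0.0151
```

>>> move_arm([
  [[0,0,0.03],0],
  [[0,0,0.06],0],
  [[0,0,0.08],0],
  [[0,0,0.08],0],
])

```text
t: 15.05
tool_pos: [0.5429, -0.1151, 0.0525]
tcp_rot: [0.858, 0.514, -0.0, 0.0]
contact_force: [-3.8, 1.0, 8.1]
grip_width: 0.0151
```

>>> move_arm([
  [[0,0,0.03],0],
  [[0,0,0.06],0],
  [[0,0,0.08],0],
  [[0,0,0.08],0],
])

```text
t: 15.55
tool_pos: [0.5429, -0.1151, 0.0509]
tcp_rot: [0.858, 0.514, -0.0, 0.0]
contact_force: [-3.6, 1.7, 6.9]
grip_width: 0.015
```

```bash
python3 - <<'E'
from h import *
s=robot.get_state(); print(s['t'],s['tool_pos'],s['contact_force'])
im,_,m=look('wrist',[],'w8.png')
im,_,m=look('side',[],'s8.png')
cv2.imwrite('pics/s8z.png',cv2.resize(im[220:320,270:410],None,fx=5,fy=5,interpolation=cv2.INTER_CUBIC))
E
```

```text
15.55 [ 0.54286364 -0.1151273   0.05089634] [-3.63739046  1.68989478  6.94555264]
```

View pics/w8.png

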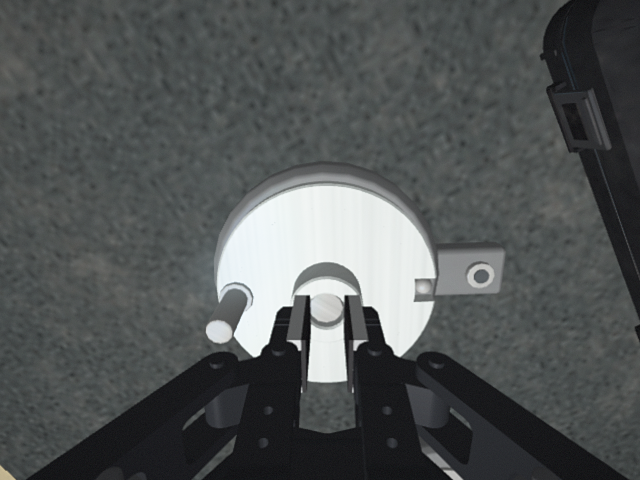

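View pics/s8z.png

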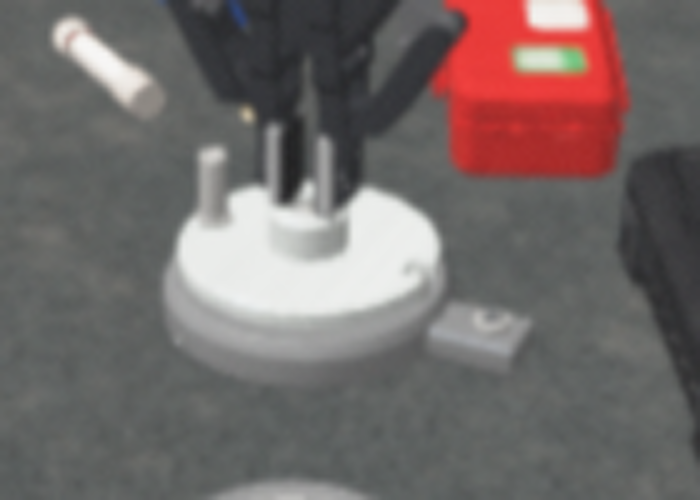

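The pin shows inside the notch at (424,287), and the plate is about 2 mm from home (hub top ≈ 51 mm against 49). I'll keep pressing in small steps.

>>> move_arm([
  [[0,0,0.03],0],
  [[0,0,0.06],0],
  [[0,0,0.08],0],
  [[0,0,0.08],0],
])

```text
t: 16.15
tool_pos: [0.5429, -0.1151, 0.0494]
tcp_rot: [0.858, 0.514, -0.0, -0.0]
contact_force: [-3.2, 1.6, 7.9]
grip_width: 0.015
```

>>> move_arm([
  [[0,0,0.02],0],
  [[0,0,0.04],0],
  [[0,0,0.05],0],
  [[0,0,0.05],0],
])

```text
t: 16.65
tool_pos: [0.5429, -0.1151, 0.0493]
tcp_rot: [0.858, 0.514, -0.001, -0.0]
contact_force: [-4.9, 1.5, 10.7]
grip_width: 0.0153
```

>>> move_arm([
  [[0,0,0.02],0],
  [[0,0,0.04],0],
  [[0,0,0.05],0],
  [[0,0,0.05],0],
])

```text
t: 17.15
tool_pos: [0.5429, -0.1152, 0.0493]
tcp_rot: [0.858, 0.514, -0.001, -0.001]
contact_force: [-6.5, 2.1, 10.7]
grip_width: 0.0148
```

>>> move_arm([
  [[0,0,0.03],0],
  [[0,0,0.06],0],
  [[0,0,0.08],0],
  [[0,0,0.08],0],
])

```text
t: 17.65
tool_pos: [0.543, -0.1152, 0.0492]
tcp_rot: [0.858, 0.514, -0.002, -0.001]
contact_force: [-8.8, 2.9, 17.3]
grip_width: 0.0152
```

>>> move_arm([
  [[0,0,-0.1],0],
  [[0,0,-0.3],0],
  [[0,0,-0.7],0],
  [[0,0,-1.2],0],
  [[0,0,-2],0],
  [[0,0,-3],0],
  [[0,0,-4],0],
  [[-1,0,-5],0],
  [[-2,0,-5],0],
  [[-2,0,-5],0],
  [[-2,0,-5],0],
])

```text
t: 19.02
tool_pos: [0.5153, -0.1677, 0.1995]
tcp_rot: [0.858, 0.514, -0.001, -0.001]
contact_force: [0.1, -0.4, 0.0]
grip_width: 0.0148
```

```bash
python3 - <<'E'
from h import *
s=robot.get_state(); print(s['t'],s['tool_pos'],s['contact_force'])
im,_,m=look('wrist',['hub_top','peg','notch','index_plate','fixture'],'w9.png')
im,_,m=look('side',[],'s9.png')
cv2.imwrite('pics/s9z.png',cv2.resize(im[220:320,270:410],None,fx=5,fy=5,interpolation=cv2.INTER_CUBIC))
E
```

```text
19.025 [ 0.5153231  -0.16770648  0.19949099] [ 0.08177003 -0.42653353  0.02870662]
wrist hub_top 0.97 [ 0.5414 -0.1169  0.0499]
wrist peg 0.83 [ 0.501  -0.0954  0.0458]
wrist notch 0.95 [ 0.5857 -0.1367  0.0242]
wrist index_plate 0.93 [ 0.5428 -0.1133  0.023 ]
wrist fixture 0.97 [ 0.5312 -0.2984 -0.0011]
wrist fixture 0.9 [ 0.5456 -0.1144  0.0015]
```

View pics/w9.png

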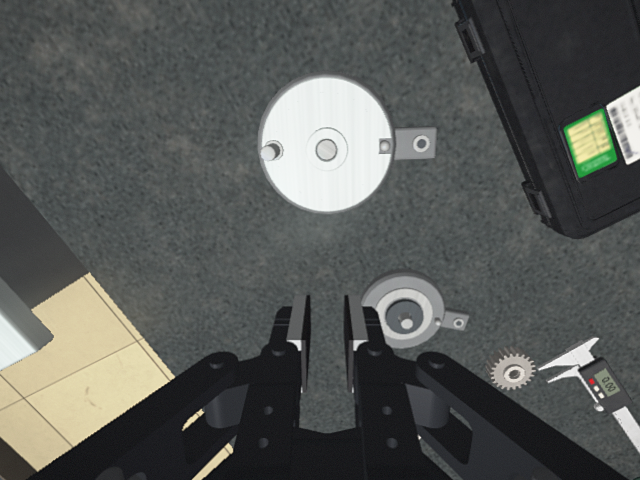

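View pics/s9z.png

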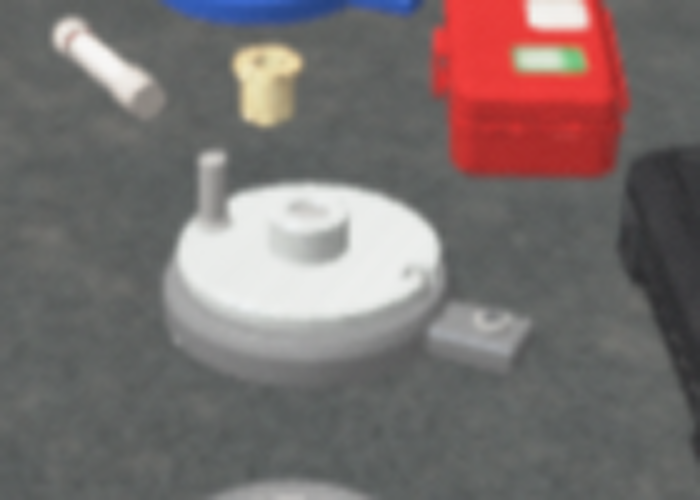

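The plate is down, with the pin in the notch at (385,146) in line with the ear bolt at (421,143). The arm is clear of everything, so I'm handing in.

```bash
python3 -c "
from rig import robot
print(robot.job_done())"
```

```text
the job is handed in; nothing more can be done
None
```

The plate is turned to the pin and pressed down to its seat, and I have handed the job in. The hand-in reports no verdict, so success rests on my own checks below.

**What I did:** With the shut fingertips I pushed the peg about 117° clockwise until the notch lined up with the ear. I then opened the jaws to 15 mm so each tip rested on the hub ring and pressed down in small steps. The collar slid at about 7–8 N.

**Last checks:**
- **Alignment:** Before pressing, the notch and ear directions agreed to about 0.3° (measured from the hub). After pressing, the wrist picture shows the pin inside the notch, in line with the ear bolt.
- **Height:** The tool stopped at about 49.2 mm, where the hub top should be when home (49 mm). The network put the plate's underside at 23 mm.
- **Force:** The highest wrist reading between steps was about 17 N downward (20 N in all, with an unexplained 9 N sideways pull). The plate limit is 38 N.
- **Clear of everything:** The arm was about 0.2 m up with the force back to about zero. I didn't measure the loose parts again. I saw no contact with them, and those in the last pictures look unmoved.

**Disagreements:** Angle estimates that used the peg read 1–2° off the hub-based ones. The networks' points differed from mine by 2–4 mm, within their stated accuracy. I didn't measure the plate's tilt; it looks level in the side view.

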